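Close two gear-housing halves on each other in a clamshell jig

ROBOT

A 7-joint arm with a two-finger parallel gripper is mounted at the origin on a cart in front of the work surface, level with it; the furniture and walls round the work are solid. World frame = base frame: x ahead of the robot, y to its left, z up, the work surface at z = 0. Lengths are in m, angles in rad, forces in N, time in s.
With the tool pointing down it reaches from about 0.4 to 0.925 m from the base axis. Payload 5.6 kg.
Tool frame: the origin (TCP) lies between the finger pads; the fingertips stand 11 mm ahead of it and the grasp point (between the pads) lies 8 mm behind it (arm.tip_reach is the distance from the TCP to the fingertips, in m); z points along the fingers, y is the direction in which the jaws open and shut (so a half turn about z gives the same grasp; the last joint's range is limited). The gripper opens to 85 mm and grips with 20 to 120 N. Pads are 22 mm wide; open, the fingers measure 114 mm over their backs; the gripper's body (76 mm by 85 mm) begins 54 mm behind the grasp point. The pads swing forward as they close: fully open they stand 13 mm farther back than shut.
Start: joints at [-1.337, 0.468, -0.012, 1.603, 0.006, 1.071, -0.056], TCP at [0.178, 0.625, 0.242] pointing down, gripper open.
Joint ranges: [-2.53, 2.53], [-0.31, 2.02], [-1.57, 1.55], [0.28, 2.44], [-1.29, 4.43], [0.15, 1.84], [-2.92, 2.92]. Speed limits (rad/s): [2.57, 2.57, 3.14, 3.14, 3.14, 3.14, 3.14].

INTERFACE

Orientations are given as a 3x3 rotation matrix whose columns are the frame's x, y, z axes.
In Python, from bench import readout, imaging, arm, nets gives the robot as it stands. The module is installed in compiled form; this text tells all that it offers.
- The arm moves only by the shell command python3 -m crank 'ROWS' [FORCE]. ROWS is JSON, a list that holds one entry, the list of rows, each a list of 7 numbers: the shift along the world's x, y, z in mm, then the turn, a rotation vector about the world's x, y, z in degrees, then the closure in counts, from 0 (fully open) to 255 (shut). In form: [[[tx, ty, tz, wx, wy, wz, hand], ...]]. A call has 1 to 12 rows; each row shifts and turns the pose as measured when the row begins; what a row does not reach is not made up. A row lasts 1/10 s, in which the tool goes at most 50 mm and 8.59 degrees, less where a joint would pass 70% of its speed; a pose out of reach is approached as far as the arm can. A call with a gripper value outside its range is refused whole. The fingers move at their own pace and stop on an object; FORCE is the grip in N (left out, the last holds). Time passes only in rows, so rows that do not move let the fingers close. It gives the time, the measured TCP pose, the force and the opening at its end, in the units of the state.
- readout.sense(): the state, without advancing time (a new reading comes with each control period).
- imaging.read_camera(name): name is "scene" or "top" or "wrist"; returns (picture, depth): 480x640x3 uint8, red, green, blue; 480x640 float32, m along the optical axis (not along the pixel's ray), 0 where there is no reading.
- imaging.get_calibration(name): a dict with "camera_matrix" (3x3 intrinsics, pixels), "camera_from_world" (4x4, takes a point from world to camera coordinates). Camera axes: x right, y down, z forward; pixel columns grow to the right and rows downward; lengths in m; the calibration is good to about 2 mm. The wrist camera is an equidistant fisheye: a pixel r from the principal point sees the ray r / f radians off the axis. A picture is of the moment at which its call begins: read the wrist's pose just before it. get_calibration takes no time and is no camera call; for the wrist camera it gives the pose at the moment of the call.
- arm.finish_job(): hands the job in, once; it reports no verdict.
Trained networks look in the newest picture that a camera, given by its name, has taken for a name from the list of things; names that differ only in an ending like _2 or _b are one class to them, and where a whole thing is asked for, a point or a joint stands for the part that bears it (a point fixed in the world has none). Each returns a list of dicts, best first, with "score" (0 to 1); they miss things now and then, are a little off and sometimes report something else, mostly with a low value. They report only what shows in the picture. A call takes as long as a camera call.
- nets.silhouettes(thing, camera): "region" (480x640 bool, what is visible of it).
- nets.pinpoint(thing, camera): "xyz" ([x, y, z] in m, in world coordinates, good to about 4 mm: a listed point, or the origin of a listed thing).
The state is a dict: "clock": time; "joint_positions": joint angles; "joint_vel": joint speeds; "joint_efforts": joint torques, N m; "eef_pos": TCP position; "ee_rot": TCP orientation; "ft_force": force on the tool from outside, world axes, zero at the start; "wrist_torque": the same for the moment, N m; "gripper_width": finger opening in m.
Only numpy, scipy, OpenCV 4.12 (cv2) and the standard library are available. Lean on these libraries where they do the work, as an engineer would, in place of code of your own. Each camera call takes 0.05 s, during which the arm holds its last target. There are 200 camera calls.

TASK

Lay the gear-housing body, open side up, in the fixed nest of the clamshell jig, and press the round-nosed cover, open side up, fully home in the nest of the opened leaf so that its spring plunger holds it. Then swing the leaf over by its handle until it is fully closed, so that the cover is turned over onto the body and their faces meet, and let go. The square-ended cover belongs to another housing; leave it and the other things on the bench alone.

Things in the scene. Friction and masses are not known exactly. Their poses are not given: they have to be found in the camera images.
- housing: Lower half of a gear housing (its body): open grey cast half-shell, D-shaped from above (one end square, one half-round), 80 long, 52 wide, 30 mm high, 5 mm walls and floor, 0.25 kg; at each end an ear 24 wide, 7 thick, stands 12 mm out at the bottom. It lies open side up. Origin: centre of the underside, mid-length; +x to the round end, z out of the open side. Grip across y at x = -5 mm.
- cover: The matching cover: the same D-shaped grey cast half-shell (80 x 52 mm, one end half-round), but 20 mm high and without ears, 5 mm walls and floor, about 0.14 kg. It lies open side up. Origin: centre of the underside, midway along the 80 mm; +x to the round end, z out of the open side. Grip across y at x = -5 mm.
- body_nest (a point): Centre of the floor of the fixed nest in the jig's dark base, 10 mm above the bench; x is where the body's round end points, z up, -y towards the leaf. The seated body's origin and axes lie on it. White posts 12 mm high with 3 mm lead-in chamfers, 1.5 mm clear of the D outline, with slots for the ears; beside the body no posts from x = -28 to +23 mm (finger room).
- cover_nest (a point): Centre of the nest floor in the leaf, turns with it. Leaf open: 19.5 mm above the bench, z up, x where the cover's round end points; the seated cover's origin and axes lie on it. Black posts 13 mm high, 1.5 mm clear at the sides, 0.3 mm at the round end; a sprung steel wedge (plunger) reaches 2 mm into the outline at the square end. Leaf cut away for fingers from x = -26 to +16 mm.
- leaf (a joint): Angle of the jig's aluminium leaf in rad: 0 lying open beside the fixed nest, 1.57 upright, 3.14 fully closed over the body. It turns freely under its own weight (0.4 kg) with a little damping: it falls back below about 1.6 and falls shut beyond.
- leaf_hinge (a point): Middle of the hinge pin, 40 mm above the bench; the pin runs along this point's x. The nests' centres lie 46 mm to either side of the pin.
- leaf_handle (a point): Middle of the leaf's handle: a bar parallel to the hinge pin (its x), round black sleeve 64 mm long, 13 mm thick, 116 mm from the pin; 40 mm above the bench with the leaf open or closed. 27 mm is free between bar and leaf edge. Pinched across the bar from above, it turns between the fingers as the leaf swings.
- square_cover: Cover of another housing: open grey cast half-shell, 84 x 52 x 20 mm, square at both ends; it fits neither nest and stays where it is. Origin: centre of its underside.
- earbud_case: Bystander: black oval case, 44x62x24 mm, near the bench's front edge. Origin: centre of its underside.
- parts_brush: Bystander: small brush with wooden handle, 20x146x9 mm, behind the jig. Origin: centre of its underside.
- punch: Bystander: brass press punch, 29 mm thick, 45 mm tall, standing near the bench's front edge. Origin: centre of its underside.
- offcut: Bystander: short wooden offcut, 45x85x22 mm. Origin: centre of its underside.
- housing_face (a point): Middle of the body's open face: 30 mm above the body's origin along its z.
- housing_nose (a point): Tip of the round end on the body's open face: 40 mm along x, 30 mm along z from the body's origin.
- cover_face (a point): Middle of the cover's open face: 20 mm from the cover's origin along its z.
- cover_nose (a point): Tip of the round end on the cover's open face: 40 mm along x, 20 mm along z from the cover's origin.
- plunger_tip (a point): Tip of the sprung wedge at the square end of the leaf's nest. Its slanted top meets the cover's edge when the cover is about 13 mm above the nest floor; pressing the cover on down to the floor takes a few newtons (about 2 to 8 N). It then holds the cover in the leaf while it is turned over.
- fixture1: Fixed pressing fixture behind and to the right of the jig: steel uprights and top plate, 294 mm tall, about 230 x 200 mm, origin below its middle. Nothing is done with it: carry parts round its front, on the robot's side (its uprights and top begin about 60 mm in front of the origin), not through it.

How it is judged:
On the way:
1. with the leaf open, the body lies in the fixed nest and the cover is pressed home in the leaf's nest, both open side up (value of joint leaf below 0.1 rad and distance between housing and body_nest below 0.004 m and angle between housing's own z axis and vertical below 0.06 rad and x of housing_nose in the frame of body_nest above 0.035 m and distance between cover and cover_nest below 0.004 m and angle between cover's own z axis and vertical below 0.1 rad and x of cover_nose in the frame of cover_nest above 0.035 m), for 0.2 s.
At the end, for the whole second after the job is handed in: The leaf is closed (3.07 rad or more); the body lies level within 4 mm of its place in the fixed nest; the cover lies upside down on it (within 0.08 rad of level), with the middles of their open faces within 5 mm and their round ends within 6 mm of each other; both are at rest (value of joint leaf above 3.07 rad and distance between housing and body_nest below 0.004 m and angle between housing's own z axis and vertical below 0.06 rad and distance between cover_face and housing_face below 0.005 m and distance between cover_nose and housing_nose below 0.006 m and angle between cover's own z axis and vertical above 3.06 rad and linear speed of each of cover, housing below 0.02 m/s); the robot touches nothing.
It fails at once if the square-ended cover or another bystander is pushed more than 30 mm from its place (distance of any of square_cover, earbud_case, parts_brush, punch, offcut from where it was at the start of the episode above 0.03 m).
It also fails if it takes over 72 s, if anything falls off the work surface, if the arm or the gripper's body presses on something with over 40 N, if the wrist force passes 120 N, or if a joint passes its speed limit or range.

## Working session

There is one attempt and no reset: what is moved stays moved. The work goes in short steps, Python scripts to look and compute and a shell command to move; the robot and the scene stay as the last step left them, time stands still between calls to the robot, and variables do not carry over. Pictures are saved under pics/ and viewed, about 8 in all and at most 12, crops included, and the job is handed in when it is done.

```bash
mkdir -p pics; cat > h.py <<'E'
import numpy as np, cv2
from bench import readout, imaging, arm, nets
def snap(c,fn=None):
    p,d=imaging.read_camera(c)
    if fn: cv2.imwrite('pics/'+fn,p[:,:,::-1])
    return p,d
def world(c,d,mask=None):
    """world points of all pixels (pinhole cams)"""
    k=imaging.get_calibration(c);K=np.array(k['camera_matrix']);T=np.linalg.inv(np.array(k['camera_from_world']))
    v,u=np.mgrid[:480,:640]
    P=np.stack([(u-K[0,2])/K[0,0]*d,(v-K[1,2])/K[1,1]*d,d],-1)
    return P@T[:3,:3].T+T[:3,3]
E
python3 - <<'E'
from h import *
for c in ['scene','top']:
    p,d=snap(c,c+'0.png')
    W=world(c,d); np.save(c+'W.npy',W)
    for t in ['housing','cover','square_cover','body_nest','cover_nest','leaf_hinge','leaf_handle','housing_nose','cover_nose','housing_face','cover_face','plunger_tip','earbud_case','parts_brush','punch','offcut','fixture1']:
        r=nets.pinpoint(t,c)
        print(c,t,[(np.round(x['xyz'],4).tolist(),round(x['score'],2)) for x in r[:2]])
s=readout.sense();print(s['clock'],s['eef_pos'],s['ee_rot'],s['ft_force'],s['gripper_width'])
E
```

```text
scene housing [([0.364, -0.1913, 0.0222], 0.75), ([0.4343, -0.3906, 0.0003], 0.55)]
scene cover [([0.3692, -0.2268, 0.0019], 0.85)]
scene square_cover [([0.394, -0.5477, -0.002], 0.64)]
scene body_nest [([0.4473, 0.0222, 0.012], 0.68)]
scene cover_nest [([0.4435, -0.0664, 0.0169], 0.55)]
scene leaf_hinge [([0.4433, -0.0228, 0.0411], 0.69)]
scene leaf_handle [([0.4373, -0.1373, 0.0371], 0.88), ([0.3654, 0.1322, 0.0034], 0.74)]
scene housing_nose [([0.4357, -0.427, 0.032], 0.9)]
scene cover_nose [([0.3627, -0.1905, 0.0208], 0.69)]
scene housing_face [([0.4306, -0.3934, 0.0262], 0.87), ([0.3655, -0.1912, 0.0209], 0.59)]
scene cover_face [([0.3696, -0.2311, 0.0252], 0.62)]
scene plunger_tip []
scene earbud_case []
scene parts_brush [([0.4294, -0.3912, 0.0245], 0.57), ([0.6376, -0.0807, 0.0026], 0.49)]
scene punch [([0.3412, -0.3318, 0.0001], 0.65), ([0.4342, -0.3913, -0.0007], 0.32)]
scene offcut [([0.5434, -0.4354, 0.0038], 0.6)]
scene fixture1 []
top housing [([0.4307, -0.39, 0.0018], 0.82), ([0.3633, 0.1311, -0.0007], 0.57)]
top cover [([0.3741, -0.231, -0.0018], 0.61)]
top square_cov
[... 362 characters left out ...]
 0.0005], 0.59)]
top housing_face [([0.4281, -0.3868, 0.0354], 0.98)]
top cover_face [([0.371, -0.2281, 0.0221], 0.92), ([0.4287, -0.3892, 0.0011], 0.32)]
top plunger_tip [([0.403, -0.0649, 0.0264], 0.39)]
top earbud_case [([0.361, 0.129, -0.0001], 0.66)]
top parts_brush [([0.6416, -0.0842, 0.0003], 0.82)]
top punch [([0.3364, -0.3338, 0.0003], 0.66)]
top offcut [([0.5432, -0.4347, 0.0025], 0.69), ([0.3705, -0.23, 0.0218], 0.19)]
top fixture1 []
1.8 [0.17767689 0.62525781 0.24229205] [[-9.61919080e-01  2.73334375e-01  5.82378463e-05]
 [ 2.73334377e-01  9.61919081e-01  2.87040850e-05]
 [-4.81742824e-05  4.35294125e-05 -9.99999998e-01]] [ 0.10194116 -0.94038303  0.12052422] 0.08555477641591651
```

View pics/top0.png

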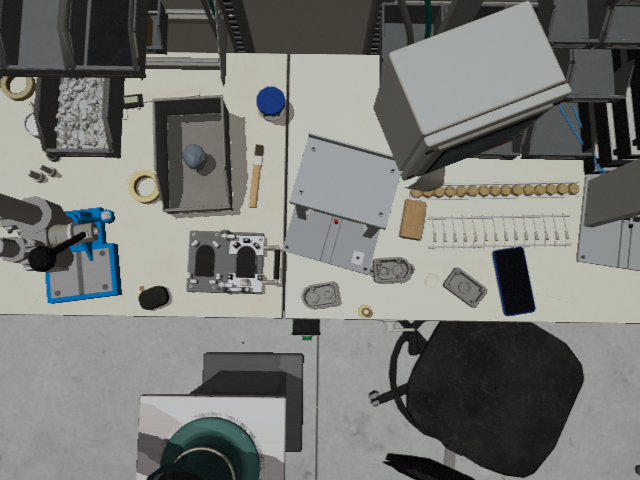

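View pics/scene0.png

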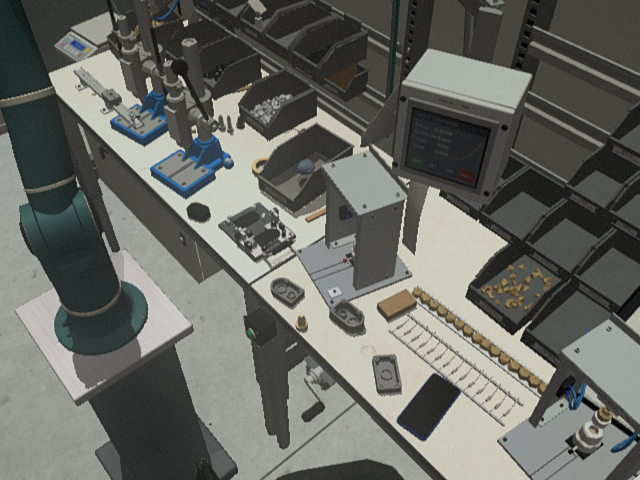

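```bash
cat >> h.py <<'E'
from scipy.optimize import least_squares
def ddist(q,off):
    """signed distance of part-frame xy to the D outline shrunk by off"""
    x,y=q[:,0],np.abs(q[:,1]);R=.026-off
    box=np.stack([-(x+.04-off),y-R],1)
    straight=np.where((box>0).all(1),np.hypot(*box.T),box.max(1))
    return np.where(x>.014,np.hypot(x-.014,y)-R,straight)
def fitD(P,p0,off=.0025):
    def f(p):
        c,s=np.cos(p[2]),np.sin(p[2]);d=P-p[:2]
        return ddist(np.stack([d@[c,s],d@[-s,c]],1),off)
    r=least_squares(f,p0,loss='soft_l1',f_scale=.001,x_scale=[.01,.01,.1])
    return r.x,np.sqrt(np.mean(np.minimum(np.abs(f(r.x)),.004)**2))
E
python3 - <<'E'
from h import *
print(arm.tip_reach)
for c in ['top','scene']:
    W=np.load(c+'W.npy').reshape(-1,3)
    def near(x,y,r,lo,hi):
        return W[(np.hypot(W[:,0]-x,W[:,1]-y)<r)&(W[:,2]>lo)&(W[:,2]<hi)]
    for n,x,y,th,h in [('housing',.431,-.389,-1.5,.03),('cover',.371,-.229,1.7,.02)]:
        P=near(x,y,.06,h-.004,h+.004)
        print(c,n,len(P),P[:,2].mean(),*[ (np.round(a,4),round(e,4)) for a,e in [fitD(P[:,:2],[x,y,th])]])
    t=W[(W[:,2]>.27)&(W[:,2]<.31)&(W[:,0]>.3)&(W[:,0]<.8)&(abs(W[:,1]+.25)<.25)]
    if len(t): 
        print('plate',t.min(0),t.max(0),t[t[:,0].argmin()],t[t[:,1].argmax()],t[t[:,1].argmin()])
    b=near(.437,-.137,.045,.034,.052); b=b[b[:,1]<-.125]
    print('handle',b.mean(0),b.max(0),b.min(0),np.polyfit(b[:,0],b[:,1],1))
    print('table',np.median(W[(W[:,0]>.35)&(W[:,0]<.5)&(abs(W[:,1]+.49)<.03)][:,2]))
E
```

```text
0.011
top housing 248 0.02964223510763913 (array([ 0.4308, -0.3888, -1.511 ]), np.float64(0.0021))
top cover 256 0.0195688591241506 (array([ 0.3717, -0.23  ,  1.759 ]), np.float64(0.0021))
plate [ 0.48888893 -0.44224574  0.27005481] [ 0.6566189  -0.17367578  0.30992866] [ 0.48888893 -0.34382087  0.27650361] [ 0.53488858 -0.17367578  0.27620523] [ 0.5662368  -0.44224574  0.28158427]
handle [ 0.43689499 -0.13630125  0.0431477 ] [ 0.47913075 -0.12600887  0.05109598] [ 0.39625617 -0.1431689   0.03415334] [-0.02072141 -0.12724817]
table 0.0011427676847962642
scene housing 207 0.02892530555817921 (array([ 0.4278, -0.3913, -1.5009]), np.float64(0.0024))
scene cover 190 0.018787374805137893 (array([ 0.3683, -0.2321,  1.7724]), np.float64(0.0025))
plate [ 0.48655641 -0.44461042  0.27004191] [ 0.65338107 -0.17473597  0.30999179] [ 0.48655641 -0.34456868  0.27090287] [ 0.53529866 -0.17473597  0.27011082] [ 0.56196406 -0.44461042  0.28557773]
handle [ 0.43253682 -0.14010875  0.04224703] [ 0.4753892  -0.12813708  0.05048381] [ 0.3920507  -0.14681341  0.03436476] [-0.01290138 -0.13452842]
table 0.0003479855375374541
```

```bash
python3 - <<'E'
from h import *
for c in ['top','scene']:
    W=np.load(c+'W.npy').reshape(-1,3)
    for x0 in (.15,.25,.35):
        print(c,x0,[(round(y0,2),round(float(m[:,2].max()),2)) for y0 in np.arange(-.35,.75,.1) for m in [W[(abs(W[:,0]-x0-.05)<.05)&(abs(W[:,1]-y0-.05)<.05)]] if len(m)])
E
```

```text
top 0.15 [(np.float64(-0.35), -0.88), (np.float64(-0.25), -0.0), (np.float64(-0.15), 0.0), (np.float64(-0.05), 0.0), (np.float64(0.05), 0.0), (np.float64(0.15), -0.01), (np.float64(0.25), -0.88), (np.float64(0.35), -0.88), (np.float64(0.45), -0.88), (np.float64(0.55), -0.88), (np.float64(0.65), -0.88)]
top 0.25 [(np.float64(-0.35), 0.05), (np.float64(-0.25), 0.02), (np.float64(-0.15), 0.01), (np.float64(-0.05), 0.01), (np.float64(0.05), 0.03), (np.float64(0.15), 0.03), (np.float64(0.25), 0.04), (np.float64(0.35), 0.03), (np.float64(0.45), 0.01), (np.float64(0.55), -0.88), (np.float64(0.65), -0.88)]
top 0.35 [(np.float64(-0.35), 0.04), (np.float64(-0.25), 1.28), (np.float64(-0.15), 0.05), (np.float64(-0.05), 0.05), (np.float64(0.05), 0.03), (np.float64(0.15), 0.42), (np.float64(0.25), 0.36), (np.float64(0.35), 0.04), (np.float64(0.45), 0.01)]
scene 0.15 [(np.float64(-0.35), -0.89), (np.float64(-0.25), -0.79), (np.float64(-0.15), -0.79), (np.float64(-0.05), -0.78), (np.float64(0.05), -0.8), (np.float64(0.15), -0.89), (np.float64(0.25), -0.88)]
scene 0.25 [(np.float64(-0.35), 0.05), (np.float64(-0.25), 0.02), (np.float64(-0.15), 0.01), (np.float64(-0.05), 0.01), (np.float64(0.05), 0.03), (np.float64(0.15), 0.02), (np.float64(0.25), 0.03), (np.float64(0.35), 0.03), (np.float64(0.45), 0.01), (np.float64(0.55), 0.01), (np.float64(0.65), 0.01)]
scene 0.35 [(np.float64(-0.35), 0.03), (np.float64(-0.25), 0.03), (np.float64(-0.15), 0.05), (np.float64(-0.05), 0.05), (np.float64(0.05), 0.03), (np.float64(0.15), 0.42), (np.float64(0.25), 0.44), (np.float64(0.35), 0.3), (np.float64(0.45), 0.25), (np.float64(0.55), 0.39), (np.float64(0.65), 0.07)]
```

```bash
python3 - <<'E'
from h import *
W=np.concatenate([np.load(c+'W.npy').reshape(-1,3) for c in ['top','scene']])
W=W[(W[:,0]>.2)&(W[:,0]<.6)&(W[:,2]>.1)&(W[:,2]<.7)]
for y0 in np.arange(.0,.75,.05):
    m=W[abs(W[:,1]-y0-.025)<.025]
    if len(m): print(round(y0,2),np.round(np.percentile(m[:,0],[0,2]),3),m[m[:,0].argmin()].round(3))
E
```

```text
0.15 [0.398 0.4  ] [0.398 0.196 0.404]
0.2 [0.4   0.405] [0.4   0.206 0.396]
0.25 [0.404 0.411] [0.404 0.292 0.175]
0.3 [0.404 0.407] [0.404 0.303 0.169]
0.35 [0.431 0.478] [0.431 0.351 0.301]
0.45 [0.459 0.465] [0.459 0.469 0.449]
0.5 [0.435 0.441] [0.435 0.548 0.178]
0.55 [0.429 0.433] [0.429 0.586 0.212]
0.6 [0.435 0.447] [0.435 0.601 0.176]
0.65 [0.514 0.515] [0.514 0.655 0.223]
```

```bash
python3 -m crank '[[[16,-45,5,0,0,2,0],[16,-45,5,0,0,2,0],[16,-45,5,0,0,2,0],[16,-45,5,0,0,2,0],[16,-45,5,0,0,2,0],[14,-40,0,0,0,2,0],[13,-40,0,0,0,2,0],[13,-40,0,0,0,2,0],[14,-33,0,0,0,0,0]]]'
```

```text
clock: 2.7
eef_pos: [0.3107, 0.2372, 0.267]
ee_rot: [[-1.0, -0.023, 0.001], [-0.023, 1.0, 0.004], [-0.001, 0.004, -1.0]]
ft_force: [0.5, -0.5, -0.2]
gripper_width: 0.0856
```

```bash
python3 -m crank '[[[8,-45,0,0,0,0,0],[10,-45,0,0,0,0,0],[10,-45,0,0,0,0,0],[15,-45,0,0,0,0,0],[20,-45,0,0,0,0,0],[20,-45,0,0,0,0,0],[0,0,0,0,0,0,0]]]'
python3 - <<'E'
from h import *
s=readout.sense()
k=imaging.get_calibration('wrist')
p,d=snap('wrist','w1.png'); np.save('w1d.npy',d); print(k, s['eef_pos'])
T=np.linalg.inv(np.array(k['camera_from_world'])); print(T.round(3))
np.save('w1T.npy',T)
for t in ['body_nest','cover_nest','leaf_hinge','leaf_handle','plunger_tip']:
    print(t,[(np.round(x['xyz'],4).tolist(),round(x['score'],2)) for x in nets.pinpoint(t,'wrist')[:2]])
E
```

```text
clock: 3.4
eef_pos: [0.3961, -0.0464, 0.2707]
ee_rot: [[-1.0, -0.017, 0.012], [-0.017, 1.0, 0.01], [-0.012, 0.01, -1.0]]
ft_force: [-0.3, 1.3, 1.2]
gripper_width: 0.0855
{'camera_matrix': array([[371.64829954,   0.        , 328.23553459],
       [  0.        , 371.64829954, 232.01617124],
       [  0.        ,   0.        ,   1.        ]]), 'camera_from_world': array([[-0.01806781,  0.99977288,  0.01130206,  0.04972461],
       [ 0.96155721,  0.01427707,  0.27423331, -0.42394141],
       [ 0.27400966,  0.01582237, -0.96159677,  0.29696593],
       [ 0.        ,  0.        ,  0.        ,  1.        ]])} [ 0.39613701 -0.04636228  0.27067624]
[[-0.018  0.962  0.274  0.327]
 [ 1.     0.014  0.016 -0.048]
 [ 0.011  0.274 -0.962  0.401]
 [ 0.     0.     0.     1.   ]]
body_nest [([0.4434, 0.0237, 0.0137], 0.74)]
cover_nest [([0.4428, -0.0635, 0.0191], 0.89)]
leaf_hinge [([0.4458, -0.0191, 0.0419], 0.93), ([0.365, 0.1364, 0.0053], 0.52)]
leaf_handle [([0.4364, -0.1374, 0.038], 0.95)]
plunger_tip [([0.4066, -0.0643, 0.0209], 0.61)]
```

View pics/w1.png

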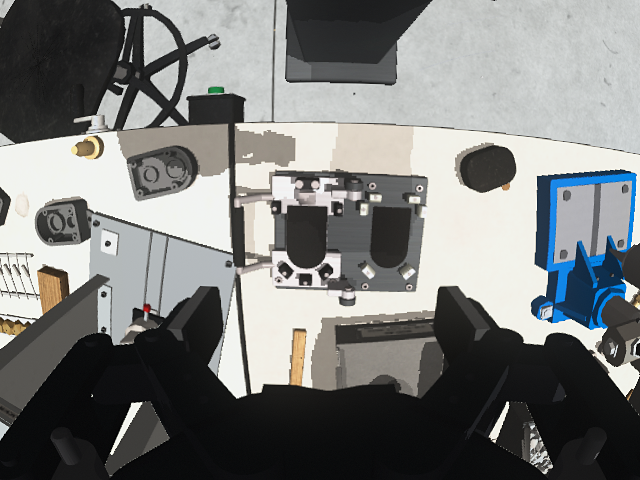

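```bash
cat >> h.py <<'E'
def wristworld(d,T,K=(371.648,328.2355,232.016)):
    v,u=np.mgrid[:480,:640];a,b=(u-K[1])/K[0],(v-K[2])/K[0];r=np.hypot(a,b)+1e-12
    t=np.tan(np.minimum(r,1.5))/r
    return np.stack([a*t*d,b*t*d,d],-1)@T[:3,:3].T+T[:3,3]
def ortho(W,p,x0,x1,y0,y1,s=.0005):
    """top-down map, image up=+x, left=+y; nearest point fill, returns height and colour"""
    from scipy.interpolate import griddata
    m=(W[...,0]>x0)&(W[...,0]<x1)&(W[...,1]>y0)&(W[...,1]<y1)
    gx,gy=np.mgrid[x1:x0:-s,y1:y0:-s][0],np.mgrid[x1:x0:-s,y1:y0:-s][1]
    Z=griddata(W[m][:,:2],W[m][:,2],(gx,gy),'nearest');C=griddata(W[m][:,:2],p[m].astype(float),(gx,gy),'nearest')
    return Z,C.astype(np.uint8)
E
python3 - <<'E'
from h import *
d=np.load('w1d.npy');T=np.load('w1T.npy');p=cv2.imread('pics/w1.png')
W=wristworld(d,T)
Z,C=ortho(W,p,.36,.53,-.16,.09)
h=cv2.applyColorMap(np.clip((Z)/.06*255,0,255).astype(np.uint8),cv2.COLORMAP_JET)
print(h.shape)
im=np.vstack([C,h]); im=cv2.resize(im,None,fx=.88*1,fy=.88)
for yy in range(0,h.shape[0]*2,20): pass
cv2.imwrite('pics/o1.png',im);print(im.shape)
fl=W[(abs(W[...,0]-.6)<.03)&(abs(W[...,1]-.03)<.05)];print('bench',np.median(W[(abs(W[...,0]-.39)<.02)&(abs(W[...,1]-.09)<.01)][:,2]))
b=W[(abs(W[...,0]-.437)<.032)&(abs(W[...,1]+.138)<.02)&(W[...,2]>.03)]
print('handle',len(b),b.mean(0),b.max(0),np.polyfit(b[:,0],b[:,1],1))
E
```

```text
(341, 500, 3)
(600, 440, 3)
bench 0.001205946811741715
handle 710 [ 0.4357786  -0.13422351  0.04477094] [ 0.46878601 -0.12821618  0.04798313] [-0.0243551  -0.12361008]
```

View pics/o1.png

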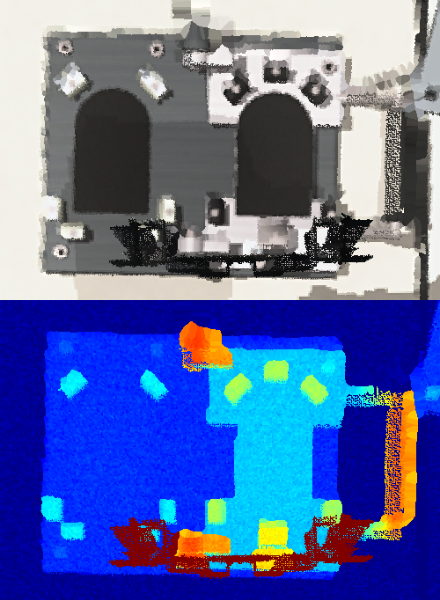

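```bash
cat > nest.py <<'E'
from h import *
def nests(W,p,fn=None):
    Z,C=ortho(W,p,.36,.53,-.16,.09)
    g=cv2.GaussianBlur(cv2.cvtColor(C,cv2.COLOR_BGR2GRAY),(5,5),0)
    out={}
    for n,y in (('body',.0255),('cover',-.066)):
        c=int((.09-y)/.0005);r=int((.53-.444)/.0005)
        lum=g[r,c]; 
        for th in (48,58):
            m=(g<th).astype(np.uint8); k,l=cv2.connectedComponents(cv2.morphologyEx(m,cv2.MORPH_OPEN,np.ones((7,7))))
            q=(l==l[r,c]).astype(np.uint8); cs=max(cv2.findContours(q,0,cv2.CHAIN_APPROX_NONE)[0],key=len)[:,0]
            P=np.stack([.53-cs[:,1]*.0005,.09-cs[:,0]*.0005],1)
            for off in (.004,.005):
                a,e=fitD(P,[.444,y,-.02],off); print(n,lum,th,off,a.round(4),round(e,5),np.ptp(P,axis=0).round(4), 'z',np.median(Z[q>0]).round(4))
E
python3 - <<'E'
from nest import *
d=np.load('w1d.npy');T=np.load('w1T.npy');p=cv2.imread('pics/w1.png')
nests(wristworld(d,T),p)
E
```

```text
body 40 48 0.004 [ 0.4447  0.026  -0.0299] 0.00184 [0.0695 0.0415] z 0.0103
body 40 48 0.005 [ 0.4445  0.0261 -0.0225] 0.00087 [0.0695 0.0415] z 0.0103
body 40 58 0.004 [ 0.4446  0.0264 -0.0156] 0.00132 [0.0695 0.042 ] z 0.0103
body 40 58 0.005 [ 0.4444  0.0263 -0.0174] 0.00037 [0.0695 0.042 ] z 0.0103
cover 45 48 0.004 [ 0.4394 -0.0614  0.207 ] 0.00308 [0.066  0.0415] z 0.0197
cover 45 48 0.005 [ 0.4401 -0.0622  0.1521] 0.00281 [0.066  0.0415] z 0.0197
cover 45 58 0.004 [ 0.4429 -0.0661  0.0015] 0.00166 [0.0685 0.0445] z 0.0197
cover 45 58 0.005 [ 0.4426 -0.066  -0.0115] 0.00085 [0.0685 0.0445] z 0.0197
```

```bash
python3 -m crank '[[[-3,-19,-9,0,0,-8,50],[-3,-19,-10,0,0,-8,50],[-3,-19,-10,0,0,-8,50],[-3,-19,-10,0,0,-8,50],[-3,-19,-10,0,0,-8,50],[-3,-19,-10,0,0,-8,50],[-3,-19,-10,0,0,-8,50],[-3,-19,-10,0,0,-8,50],[-2,-19,-10,0,0,-8,50],[-2,-19,-10,0,0,-8,50],[0,0,0,0,0,0,50]]]' 30
cat > look.py <<'E'
from h import *
import sys
def rimfit(fn,x,y,th,h,base=0):
    s=readout.sense();T=np.linalg.inv(np.array(imaging.get_calibration('wrist')['camera_from_world']))
    p,d=snap('wrist',fn);np.save('d_'+fn+'.npy',d);np.save('T_'+fn+'.npy',T);W=wristworld(d,T)
    P=W.reshape(-1,3);P=P[(np.hypot(P[:,0]-x,P[:,1]-y)<.055)&(abs(P[:,2]-h-base)<.0035)]
    a,e=fitD(P[:,:2],[x,y,th]);th=a[2]
    g=a[:2]-.005*np.array([np.cos(th),np.sin(th)])
    print('n',len(P),'z',P[:,2].mean().round(4),'pose',a.round(4),np.degrees(th).round(2),'err',round(e,5),'grip',g.round(4))
    R=s['ee_rot'];print('tcp',s['eef_pos'],'yangle',np.degrees(np.arctan2(R[1][1],R[0][1])),'z',R[:,2],'w',s['gripper_width'],'j',np.round(s['joint_positions'],2))
    return W,p
E
python3 -c "
from look import *
W,p=rimfit('w2.png',.370,-.231,1.766,.02)
P=W.reshape(-1,3);b=P[(abs(P[:,0]-.435)<.012)&(abs(P[:,1]+.236)<.015)];print('near finger z',np.percentile(b[:,2],[5,50,95]) if len(b) else 0)"
```

```text
clock: 4.8
eef_pos: [0.3669, -0.2221, 0.1674]
ee_rot: [[-0.178, 0.984, 0.017], [0.984, 0.178, -0.007], [-0.01, 0.016, -1.0]]
ft_force: [0.4, 0.2, 0.6]
gripper_width: 0.0689
n 2156 z 0.0195 pose [ 0.3704 -0.2286  1.747 ] 100.1 err 0.0021 grip [ 0.3713 -0.2335]
tcp [ 0.3668529  -0.22205575  0.16738569] yangle 10.277188362852833 z [ 0.01724843 -0.00686472 -0.99982767] w 0.06885994785404294 j [-0.27  0.24  0.84  2.24 -0.27  0.74  0.93]
near finger z [-0.0001166   0.00115725  0.01093882]
```

```bash
python3 -m crank '[[[4,-12,0,0.4,1,0,50],[0,0,-40,0,0,0,50],[0,0,-40,0,0,0,50],[0,0,-40,0,0,0,50],[0,0,-20,0,0,0,50],[0,0,0,0,0,0,50]]]' 50
```

```text
clock: 5.45
eef_pos: [0.3788, -0.2227, 0.0259]
ee_rot: [[-0.215, 0.976, 0.009], [0.977, 0.215, 0.009], [0.007, 0.011, -1.0]]
ft_force: [-1.0, 0.1, -0.7]
gripper_width: 0.0687
```

```bash
python3 -m crank '[[[-8,-12,0,-0.5,0.5,-1.8,50],[0,0,0,0,0,0,50]]]'
```

```text
clock: 5.65
eef_pos: [0.3716, -0.2343, 0.0274]
ee_rot: [[-0.187, 0.982, 0.002], [0.982, 0.187, 0.001], [0.0, 0.002, -1.0]]
ft_force: [0.5, -0.1, 0.4]
gripper_width: 0.0686
```

```bash
python3 -m crank '[[[0,0,-10,0,0,0,50],[0,0,-4,0,0,0,50],[0,0,0,0,0,0,50]]]' && python3 -m crank '[[[0,0,0,0,0,0,255],[0,0,0,0,0,0,255],[0,0,0,0,0,0,255],[0,0,0,0,0,0,255]]]' 50
```

```text
clock: 5.95
eef_pos: [0.3741, -0.2346, 0.0152]
ee_rot: [[-0.189, 0.982, 0.008], [0.982, 0.189, -0.001], [-0.003, 0.008, -1.0]]
ft_force: [-0.1, -0.0, 0.6]
gripper_width: 0.0685
clock: 6.35
eef_pos: [0.3743, -0.2345, 0.0159]
ee_rot: [[-0.189, 0.982, 0.009], [0.982, 0.189, -0.001], [-0.003, 0.009, -1.0]]
ft_force: [-0.2, 0.0, -1.8]
gripper_width: 0.0506
```

```bash
python3 -m crank '[[[0,0,30,0,0.4,0,255],[0,0,40,0,0,0,255],[0,0,20,0,0,-8,255],[0,20,0,0,0,-8.5,255],[0,20,0,0,0,-8.5,255],[0,20,0,0,0,-8.5,255],[5,20,0,0,0,-8.5,255],[9,20,0,0,0,-8.5,255],[10,20,0,0,0,-8.5,255],[10,20,0,0,0,-8.5,255],[10,20,0,0,0,-8.5,255],[9,9,0,0,0,-8.5,255]]]' && python3 -m crank '[[[5,5,0,0,0,-8.5,255],[0,0,0,0,0,0,255]]]'
```

```text
clock: 7.55
eef_pos: [0.4262, -0.0587, 0.1092]
ee_rot: [[0.964, 0.264, 0.005], [0.264, -0.964, 0.002], [0.005, -0.0, -1.0]]
ft_force: [0.3, -0.6, -0.8]
gripper_width: 0.0508
clock: 7.75
eef_pos: [0.4323, -0.0514, 0.1088]
ee_rot: [[0.993, 0.119, 0.004], [0.119, -0.993, -0.0], [0.004, 0.001, -1.0]]
ft_force: [-0.2, 0.0, -0.4]
gripper_width: 0.0508
```

```bash
python3 -m crank '[[[5,-14,0,0,0.2,-7.8,255],[0,0,0,0,0,0,255]]]'; python3 -c "
from look import *
s=readout.sense();e=s['eef_pos']
W,p=rimfit('w3.png',e[0]+.005,e[1],-.018,e[2]+.0045)
"
```

```text
clock: 7.95
eef_pos: [0.4367, -0.0653, 0.1085]
ee_rot: [[1.0, -0.012, -0.001], [-0.012, -1.0, -0.001], [-0.001, 0.001, -1.0]]
ft_force: [-0.2, 0.3, -1.1]
gripper_width: 0.0506
n 8772 z 0.1123 pose [ 0.4412 -0.0648 -0.0095] -0.54 err 0.00221 grip [ 0.4362 -0.0647]
tcp [ 0.43666244 -0.06534408  0.10848126] yangle -90.71078915147717 z [-7.02244980e-04 -1.01805183e-03 -9.99999235e-01] w 0.0506459220187799 j [-0.87  0.64  1.21  2.25 -0.85  0.84 -0.67]
```

View pics/w3.png

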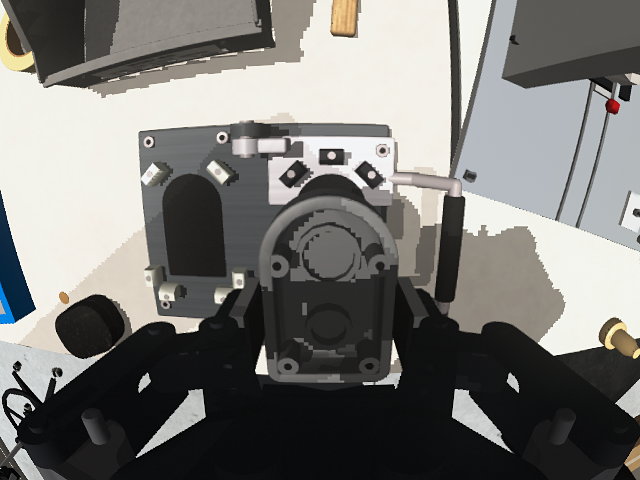

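```bash
python3 - <<'E'
from nest import *
d=np.load('d_w3.png.npy');T=np.load('T_w3.png.npy');p=cv2.imread('pics/w3.png')
W=wristworld(d,T)
P=W.reshape(-1,3);
q=P[(P[:,2]>.108)&(P[:,2]<.118)&(abs(P[:,1]+.065)<.03)&(P[:,0]<.49)]
print('rim z hist',np.histogram(q[:,2],10))
r=q[q[:,2]>.1105];print('ext',np.percentile(r[:,:2],[.2,99.8],axis=0))
# nose half only, outer boundary
f=r[r[:,0]>.446];from scipy.spatial import ConvexHull
h=f[ConvexHull(f[:,:2]).vertices][:,:2];h=h[h[:,0]>.448]
for off in(0,.0007):print(fitD(h,[.4412,-.0648,-.01],off))
# body nest
W[(W[...,1]<-.02)]=9
W=np.where((W[...,2:]>.06),9,W)
Z,C=ortho(W,p,.36,.53,-.02,.09)
g=cv2.GaussianBlur(cv2.cvtColor(C,cv2.COLOR_BGR2GRAY),(5,5),0)
for th in(45,52,58):
    k,l=cv2.connectedComponents(cv2.morphologyEx((g<th).astype(np.uint8),cv2.MORPH_OPEN,np.ones((7,7))))
    qq=(l==l[172,127]).astype(np.uint8);cs=max(cv2.findContours(qq,0,cv2.CHAIN_APPROX_NONE)[0],key=len)[:,0]
    B=np.stack([.53-cs[:,1]*.0005,.09-cs[:,0]*.0005],1);print(th,g[172,127],fitD(B,[.444,.026,-.02],.005),np.ptp(B,axis=0))
# leaf posts (black) tops z~.0325 ahead
t=P[(abs(P[:,2]-.0325)<.003)&(abs(P[:,1]+.065)<.04)&(P[:,0]>.47)&(P[:,0]<.50)];print(len(t),t.min(0),t.max(0))
E
```

```text
rim z hist (array([ 310,  308,  410, 2176, 4331, 1199,  118,   83,   76,   89]), array([0.10800249, 0.10899695, 0.1099914 , 0.11098585, 0.1119803 ,
       0.11297475, 0.1139692 , 0.11496366, 0.11595811, 0.11695256,
       0.11794701]))
ext [[ 0.40066498 -0.09416508]
 [ 0.48015517 -0.03573085]]
(array([ 0.44042494, -0.06381185, -0.07939171]), np.float64(0.0001089729560322338))
(array([ 0.44133295, -0.06658535,  0.12763978]), np.float64(0.00019587152148603425))
45 33 (array([ 0.44390165,  0.02559553, -0.03890059]), np.float64(0.0011860815292703015)) [0.0695 0.0425]
52 33 (array([ 0.44414417,  0.02589429, -0.02255668]), np.float64(0.00022816312867686347)) [0.07   0.0425]
58 33 (array([ 0.44416492,  0.02586914, -0.02472148]), np.float64(0.00026831255007525443)) [0.0705 0.0435]Traceback (most recent call last):
  File "<stdin>", line 22, in <module>
    return umr_minimum(a, axis, None, out, keepdims, initial, where)
ValueError: zero-size array to reduction operation minimum which has no identity
```

```bash
python3 -m crank '[[[2,-1,-20,0,0,-0.4,255],[0,0,-20,0,0,0,255],[0,0,-12,0,0,0,255],[0,0,0,0,0,0,255]]]' 70; python3 -c "
from h import *
R=readout.sense();print(np.round(R['ee_rot'],4))"
```

```text
clock: 8.4
eef_pos: [0.4363, -0.0642, 0.055]
ee_rot: [[1.0, -0.0, -0.002], [-0.0, -1.0, 0.005], [-0.002, -0.005, -1.0]]
ft_force: [-0.2, 1.2, -0.9]
gripper_width: 0.0498
[[ 1.0e+00 -2.0e-04 -1.8e-03]
 [-2.0e-04 -1.0e+00  4.6e-03]
 [-1.8e-03 -4.6e-03 -1.0e+00]]
```

```bash
python3 -m crank '[[[2,-2,0,-0.3,-0.1,-1.1,255],[0,0,0,0,0,0,255]]]'; python3 -m crank '[[[0,0,0,0,0,0,255]]]'
```

```text
clock: 8.6
eef_pos: [0.4381, -0.0664, 0.0558]
ee_rot: [[1.0, -0.018, 0.001], [-0.018, -1.0, 0.0], [0.001, -0.0, -1.0]]
ft_force: [-0.8, 0.6, -1.5]
gripper_width: 0.0502
clock: 8.7
eef_pos: [0.4384, -0.0664, 0.0563]
ee_rot: [[1.0, -0.017, 0.001], [-0.017, -1.0, 0.0], [0.001, -0.0, -1.0]]
ft_force: [-0.4, 1.2, -1.2]
gripper_width: 0.0499
```

Aligned; lower in small steps.

```bash
python3 -m crank '[[[0,0,-4,0,0,0,255],[0,0,-3,0,0,0,255],[0,0,-3,0,0,0,255],[0,0,0,0,0,0,255]]]'; python3 -m crank '[[[0,0,-3,0,0,0,255],[0,0,-3,0,0,0,255],[0,0,0,0,0,0,255]]]'
```

```text
clock: 9.1
eef_pos: [0.4396, -0.066, 0.0465]
ee_rot: [[1.0, -0.015, 0.004], [-0.015, -1.0, 0.0], [0.004, -0.0, -1.0]]
ft_force: [-0.2, -0.1, -1.9]
gripper_width: 0.0496
clock: 9.4
eef_pos: [0.4397, -0.0666, 0.0408]
ee_rot: [[1.0, -0.016, 0.005], [-0.016, -1.0, 0.001], [0.005, -0.001, -1.0]]
ft_force: [-0.3, 0.0, -4.3]
gripper_width: 0.05
```

```bash
python3 -m crank '[[[-1,0.5,-3,0,0.3,0,255],[0,0,0,0,0,0,255]]]'; python3 -m crank '[[[0,0,-3,0,0,0,255],[0,0,0,0,0,0,255]]]'
```

```text
clock: 9.6
eef_pos: [0.4395, -0.0668, 0.0379]
ee_rot: [[1.0, -0.017, 0.001], [-0.017, -1.0, -0.0], [0.001, 0.0, -1.0]]
ft_force: [0.3, 0.5, -5.5]
gripper_width: 0.0501
clock: 9.8
eef_pos: [0.4397, -0.0669, 0.0355]
ee_rot: [[1.0, -0.016, 0.001], [-0.016, -1.0, 0.001], [0.001, -0.001, -1.0]]
ft_force: [-1.1, 0.4, 4.4]
gripper_width: 0.0501
```

```bash
python3 -m crank '[[[0,0,-2,0,0,0,255],[0,0,0,0,0,0,255]]]'; python3 -m crank '[[[0,0,-2,0,0,0,255],[0,0,0,0,0,0,255]]]'
```

```text
clock: 10.0
eef_pos: [0.4397, -0.0669, 0.0357]
ee_rot: [[1.0, -0.016, 0.002], [-0.016, -1.0, 0.005], [0.002, -0.005, -1.0]]
ft_force: [0.6, -1.0, -7.5]
gripper_width: 0.0502
clock: 10.2
eef_pos: [0.4397, -0.067, 0.0358]
ee_rot: [[1.0, -0.016, 0.003], [-0.016, -1.0, 0.008], [0.003, -0.008, -1.0]]
ft_force: [1.8, -0.1, -5.0]
gripper_width: 0.05
```

```bash
python3 -m crank '[[[0,0,0,0,0,0,75],[0,0,0,0,0,0,75],[0,0,0,0,0,0,75]]]'; python3 -m crank '[[[0,0,15,0.4,0.2,0,75],[0,0,25,0,0,0,75],[0,0,40,0,0,0,75],[0,0,40,0,0,0,75],[0,0,0,0,0,0,75]]]'
python3 -c "
from look import *
W,p=rimfit('w4.png',.4426,-.0659,-.018,.0395)
P=W.reshape(-1,3)
for n,x in (('nose',.478),('tail',.405)):
  q=P[(abs(P[:,0]-x)<.004)&(abs(P[:,1]+.0659)<.012)&(P[:,2]<.06)];print(n,len(q),np.percentile(q[:,2],[10,50,75,90,97]) if len(q) else 0)
for t in ['cover','cover_nest','cover_nose','cover_face','plunger_tip']:
    print(t,[(np.round(x['xyz'],4).tolist(),round(x['score'],2)) for x in nets.pinpoint(t,'wrist')[:2]])
"
```

```text
clock: 10.5
eef_pos: [0.4393, -0.0664, 0.0353]
ee_rot: [[1.0, -0.016, 0.002], [-0.016, -1.0, 0.009], [0.002, -0.009, -1.0]]
ft_force: [-0.3, 0.6, -0.4]
gripper_width: 0.0606
clock: 11.0
eef_pos: [0.4374, -0.0665, 0.1574]
ee_rot: [[1.0, -0.016, -0.008], [-0.016, -1.0, 0.014], [-0.008, -0.014, -1.0]]
ft_force: [-0.2, 0.5, -0.7]
gripper_width: 0.0607
n 3085 z 0.0398 pose [ 0.4431 -0.0662 -0.0144] -0.83 err 0.00239 grip [ 0.4381 -0.0661]
tcp [ 0.43743881 -0.06652547  0.15735899] yangle -90.91743500971164 z [-0.00812772  0.01432019 -0.99986443] w 0.06073394582852721 j [-0.94  0.57  1.33  2.21 -0.73  0.94 -0.75]
nose 370 [0.02519923 0.04012313 0.04080768 0.04123211 0.04158766]
tail 439 [0.02721016 0.03851746 0.0400338  0.04060062 0.04109888]
cover [([0.4454, -0.0664, 0.0239], 0.7)]
cover_nest []
cover_nose [([0.4827, -0.0677, 0.0384], 0.8)]
cover_face [([0.4439, -0.0703, 0.0405], 0.63)]
plunger_tip [([0.4047, -0.0643, 0.022], 0.88)]
```

View pics/w4.png

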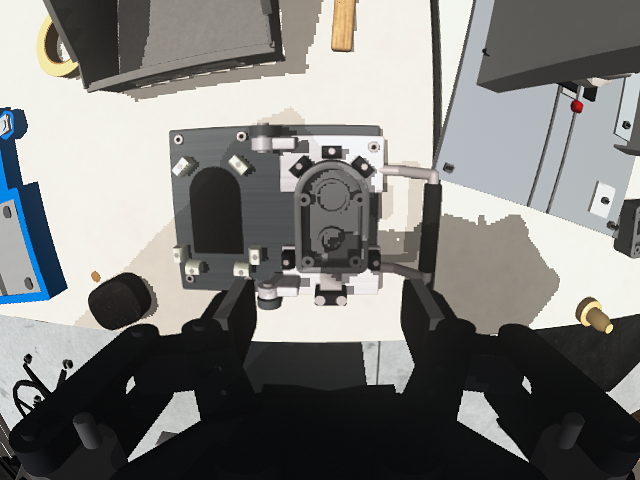

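```bash
python3 - <<'E'
from h import *
W=np.concatenate([np.load(c+'W.npy').reshape(-1,3) for c in ['top','scene']]+[wristworld(np.load('w1d.npy'),np.load('w1T.npy')).reshape(-1,3)])
W=W[(W[:,0]>.36)&(W[:,0]<.6)]
for y0 in np.arange(-.48,-.14,.02):
  o=[]
  for lo,hi in((.008,.035),(.05,.15),(.15,.25),(.25,.32)):
    m=W[(abs(W[:,1]-y0)<.01)&(W[:,2]>lo)&(W[:,2]<hi)]
    o.append(round(float(np.percentile(m[:,0],1)),3) if len(m)>8 else None)
  print(round(y0,2),o)
E
```

```text
-0.48 [0.477, None, None, None]
-0.46 [0.498, None, None, None]
-0.44 [0.432, None, 0.565, 0.563]
-0.42 [0.407, None, 0.568, 0.565]
-0.4 [0.403, None, 0.57, 0.568]
-0.38 [0.401, 0.586, 0.583, 0.575]
-0.36 [0.4, 0.52, 0.517, 0.516]
-0.34 [0.407, 0.498, 0.497, 0.488]
-0.32 [0.423, 0.501, 0.501, 0.493]
-0.3 [0.428, None, None, 0.497]
-0.28 [0.37, 0.554, None, 0.501]
-0.26 [0.362, 0.554, None, 0.505]
-0.24 [0.366, None, None, 0.513]
-0.22 [0.366, 0.58, None, 0.519]
-0.2 [0.361, 0.535, 0.536, 0.525]
-0.18 [0.367, 0.539, 0.538, 0.528]
-0.16 [0.464, None, None, None]
```

```bash
python3 -m crank '[[[-10,-26,0,-0.8,-0.4,7.8,50],[-10,-27,0,0,0,7.8,50],[-10,-27,0,0,0,7.8,50],[-5,-27,0,0,0,7.8,50],[0,-27,0,0,0,7.8,50],[0,-27,0,0,0,7.8,50],[0,-27,0,0,0,7.8,50],[0,-27,0,0,0,7.8,50],[0,-27,0,0,0,7.8,50],[5,-27,0,0,0,7.8,50],[10,-27,0,0,0,7.8,50],[10,-27,0,0,0,7.8,50]]]' && python3 -m crank '[[[0,0,0,0,0,0,50]]]' 
python3 -c "
from look import *
W,p=rimfit('w5.png',.4293,-.390,-1.506,.03)
P=W.reshape(-1,3)
for x in (.46,.47,.48,.49):
  q=P[(abs(P[:,0]-x)<.005)&(abs(P[:,1]+.385)<.012)];print(x,len(q),np.percentile(q[:,2],[10,50,90]) if len(q) else 0)
"
```

```text
clock: 12.5
eef_pos: [0.4147, -0.3965, 0.1423]
ee_rot: [[-0.114, 0.993, -0.01], [0.993, 0.114, -0.015], [-0.014, -0.012, -1.0]]
ft_force: [0.1, -0.3, 0.3]
gripper_width: 0.0685
clock: 12.6
eef_pos: [0.4141, -0.4004, 0.1417]
ee_rot: [[-0.112, 0.994, -0.01], [0.994, 0.112, -0.018], [-0.016, -0.012, -1.0]]
ft_force: [-0.7, -0.3, 0.1]
gripper_width: 0.0685
n 2979 z 0.0295 pose [ 0.4296 -0.3879 -1.5017] -86.04 err 0.00211 grip [ 0.4292 -0.3829]
tcp [ 0.41406808 -0.40040513  0.14168824] yangle 6.431737752459127 z [-0.0100398  -0.01762358 -0.99979428] w 0.06853541937626038 j [ 0.15  0.55  0.72  1.91 -0.45  0.85  1.21]
0.46 3470 [0.15770986 0.19182121 0.23221858]
0.47 8631 [0.18969152 0.21316215 0.23223982]
0.48 1806 [0.00099909 0.21083861 0.22946386]
0.49 373 [6.58611336e-05 9.74049857e-04 1.79303304e-03]
```

```bash
python3 -m crank '[[[15,17,0,1,-0.6,-2.6,50],[0,0,-35,0,0,0,50],[0,0,-40,0,0,0,50],[0,0,0,0,0,0,50]]]';python3 -c "
from h import *
s=readout.sense();print(np.round(s['ee_rot'],4)[:,1:],np.round(s['eef_pos'],4))"
```

```text
clock: 13.05
eef_pos: [0.4267, -0.3761, 0.0617]
ee_rot: [[-0.056, 0.998, -0.004], [0.998, 0.056, 0.009], [0.01, -0.004, -1.0]]
ft_force: [-0.2, 0.1, 0.6]
gripper_width: 0.0685
[[ 0.9984 -0.0044]
 [ 0.0559  0.0094]
 [-0.0038 -0.9999]] [ 0.4267 -0.3761  0.0617]
```

```bash
python3 -m crank '[[[2,-7,-5,-0.5,-0.3,0.6,50],[0,-0.5,-20,0,0,0,50],[0,0,-17,0,0,0,50],[0,0,0,0,0,0,50]]]';python3 -m crank '[[[0,0,0,0,0,0,50]]]'
```

```text
clock: 13.45
eef_pos: [0.43, -0.3846, 0.0216]
ee_rot: [[-0.067, 0.998, 0.004], [0.998, 0.067, -0.002], [-0.003, 0.004, -1.0]]
ft_force: [0.4, 1.1, 0.1]
gripper_width: 0.0685
clock: 13.55
eef_pos: [0.4303, -0.3852, 0.0223]
ee_rot: [[-0.066, 0.998, 0.004], [0.998, 0.066, -0.003], [-0.003, 0.004, -1.0]]
ft_force: [1.0, -0.5, 0.3]
gripper_width: 0.0687
```

```bash
python3 -m crank '[[[-1,1.5,-4,0,0,0,50],[0,0,0,0,0,0,255],[0,0,0,0,0,0,255],[0,0,0,0,0,0,255],[0,0,0,0,0,0,255]]]' 60; python3 -m crank '[[[0,0,30,0,0,0,255],[0,0,40,0,0,0,255],[0,0,25,0,0,0,255],[0,0,0,0,0,0,255]]]';python3 -c "
from look import *
e=readout.sense()['eef_pos']
W,p=rimfit('w6.png',e[0],e[1]-.005,-1.504,e[2]+.0125)"
```

```text
clock: 14.05
eef_pos: [0.4302, -0.3841, 0.0206]
ee_rot: [[-0.066, 0.998, 0.008], [0.998, 0.066, -0.005], [-0.005, 0.007, -1.0]]
ft_force: [-0.6, -0.1, -3.3]
gripper_width: 0.0507
clock: 14.45
eef_pos: [0.4279, -0.3823, 0.1161]
ee_rot: [[-0.066, 0.998, 0.002], [0.998, 0.066, -0.001], [-0.001, 0.002, -1.0]]
ft_force: [1.0, 0.3, -3.8]
gripper_width: 0.0509
n 5252 z 0.1262 pose [ 0.4272 -0.3864 -1.499 ] -85.89 err 0.00228 grip [ 0.4268 -0.3814]
tcp [ 0.42793937 -0.38234993  0.11605269] yangle 3.7719738790600252 z [ 0.00201676 -0.0011274  -0.99999733] w 0.050868646714097306 j [ 0.14  0.58  0.7   1.92 -0.51  0.81  1.18]
```

```bash
python3 -m crank '[[[-10,10,0,0,0,0,255],[-12,35,0,0,0,0,255],[-8,35,0,0,0,7.7,255],[0,37,0,0,0,7.7,255],[0,37,0,0,0,7.7,255],[0,37,0,0,0,7.7,255],[0,37,0,0,0,7.7,255],[4,37,0,0,0,7.7,255],[10,37,0,0,0,7.7,255],[10,37,0,0,0,7.7,255],[10,37,0,0,0,7.7,255],[8,30,0,0,0,7.7,255]]]'; python3 -m crank '[[[0,0,0,0,0,0,255]]]'
```

```text
clock: 15.7
eef_pos: [0.4239, 0.0392, 0.0994]
ee_rot: [[-0.993, 0.113, -0.018], [0.113, 0.993, -0.014], [0.016, -0.016, -1.0]]
ft_force: [-0.4, -0.3, -3.4]
gripper_width: 0.0509
clock: 15.8
eef_pos: [0.424, 0.0437, 0.0982]
ee_rot: [[-0.994, 0.103, -0.019], [0.104, 0.995, -0.013], [0.017, -0.015, -1.0]]
ft_force: [-0.6, -0.5, -3.3]
gripper_width: 0.0502
```

```bash
python3 -m crank '[[[16,-17,0,0.75,-1.1,4.8,255],[0,0,0,0,0,0,255]]]'; python3 -c "
from look import *
e=readout.sense()['eef_pos']
W,p=rimfit('w7.png',e[0]+.0045,e[1],-.019,e[2]+.0102)"
```

```text
clock: 16.0
eef_pos: [0.4382, 0.0275, 0.0956]
ee_rot: [[-1.0, 0.013, -0.003], [0.013, 1.0, -0.001], [0.003, -0.001, -1.0]]
ft_force: [-0.2, 0.7, -3.4]
gripper_width: 0.0507
n 8497 z 0.105 pose [ 0.4415  0.0283 -0.0046] -0.26 err 0.00233 grip [0.4365 0.0283]
tcp [0.43822915 0.02753439 0.09558493] yangle 89.22753507935474 z [-3.41591203e-03 -7.47370640e-04 -9.99993886e-01] w 0.0507126668370313 j [-0.4   0.36  0.3   2.23 -0.19  0.58  1.61]
```

```bash
python3 -m crank '[[[2,-1,-15,0,-0.2,-0.3,255],[0,0,-15,0,0,0,255],[0,0,-12,0,0,0,255],[0,0,0,0,0,0,255]]]'; python3 -m crank '[[[0,0,0,0,0,0,255]]]'
```

```text
clock: 16.45
eef_pos: [0.4343, 0.0263, 0.0491]
ee_rot: [[-1.0, 0.028, -0.011], [0.028, 1.0, -0.001], [0.011, -0.001, -1.0]]
ft_force: [-1.0, -0.1, -2.6]
gripper_width: 0.0509
clock: 16.55
eef_pos: [0.4338, 0.026, 0.0487]
ee_rot: [[-1.0, 0.028, -0.012], [0.028, 1.0, -0.001], [0.012, -0.002, -1.0]]
ft_force: [-0.1, -0.2, -3.0]
gripper_width: 0.0505
```

```bash
python3 -m crank '[[[6.5,0,0,0,-0.7,0.5,255],[0,0,0,0,0,0,255]]]'; python3 -m crank '[[[0,0,0,0,0,0,255]]]'
```

```text
clock: 16.75
eef_pos: [0.441, 0.026, 0.0493]
ee_rot: [[-1.0, 0.02, 0.002], [0.02, 1.0, -0.001], [-0.002, -0.001, -1.0]]
ft_force: [0.7, 0.8, -1.9]
gripper_width: 0.0506
clock: 16.85
eef_pos: [0.4414, 0.0262, 0.0497]
ee_rot: [[-1.0, 0.019, 0.003], [0.019, 1.0, -0.001], [-0.003, -0.001, -1.0]]
ft_force: [-0.0, -0.7, -3.5]
gripper_width: 0.0508
```

```bash
python3 -m crank '[[[-0.5,0,-6,0,0.1,0,255],[0,0,-5,0,0,0,255],[0,0,0,0,0,0,255]]]'; python3 -m crank '[[[0,0,-4,0,0,0,255],[0,0,0,0,0,0,255]]]'
```

```text
clock: 17.15
eef_pos: [0.4415, 0.0265, 0.0386]
ee_rot: [[-1.0, 0.019, 0.003], [0.019, 1.0, -0.0], [-0.003, -0.0, -1.0]]
ft_force: [0.1, 1.0, -3.9]
gripper_width: 0.0504
clock: 17.35
eef_pos: [0.4413, 0.0265, 0.034]
ee_rot: [[-1.0, 0.019, 0.002], [0.019, 1.0, -0.0], [-0.002, -0.0, -1.0]]
ft_force: [0.2, -1.1, -3.0]
gripper_width: 0.0503
```

```bash
python3 -m crank '[[[0,0,-3,0,0,0,255],[0,0,-1,0,0,0,255],[0,0,0,0,0,0,255]]]'; python3 -m crank '[[[0,0,-1.5,0,0,0,255],[0,0,0,0,0,0,255]]]'
```

```text
clock: 17.65
eef_pos: [0.4415, 0.0264, 0.0307]
ee_rot: [[-1.0, 0.02, 0.002], [0.02, 1.0, 0.0], [-0.002, 0.0, -1.0]]
ft_force: [0.6, -0.5, -4.5]
gripper_width: 0.0506
clock: 17.85
eef_pos: [0.4417, 0.0264, 0.0308]
ee_rot: [[-1.0, 0.02, 0.002], [0.02, 1.0, 0.002], [-0.002, 0.002, -1.0]]
ft_force: [0.8, -0.5, -3.4]
gripper_width: 0.0504
```

```bash
python3 -m crank '[[[0,0,0,0,0,0,80],[0,0,0,0,0,0,80],[0,0,0,0,0,0,80]]]'; python3 -m crank '[[[0,0,15,0,0,0,80],[0,0,25,0,0,0,80],[0,0,40,0,0,0,80],[0,0,40,0,0,0,80],[0,-20,0,0,0,0,80],[0,-20,0,0,0,0,80],[0,0,0,0,0,0,80]]]'
python3 -c "
from look import *
e=readout.sense()['eef_pos']
W,p=rimfit('w8.png',.4443,.0261,-.019,.04)
P=W.reshape(-1,3)
for n,(x,y) in dict(nose=(.482,.026),tail=(.4065,.026),L=(.43,.05),R=(.43,.002)).items():
  q=P[(abs(P[:,0]-x)<.003)&(abs(P[:,1]-y)<.006)&(P[:,2]<.06)];print(n,len(q),np.percentile(q[:,2],[10,50,75,90,97]).round(4) if len(q) else 0)
h=P[(abs(P[:,0]-.437)<.025)&(abs(P[:,1]+.138)<.02)&(P[:,2]>.03)&(P[:,2]<.06)]
print('handle',len(h),h.mean(0),h.max(0),h.min(0),np.polyfit(h[:,0],h[:,1],1))
a,e=fitD(P[(np.hypot(P[:,0]-.4426,P[:,1]+.066)<.055)&(abs(P[:,2]-.0395)<.003)][:,:2],[.4426,-.066,-.02]);print('cover',a,e)
for t in ['housing','cover','leaf_handle','cover_nose','housing_nose','housing_face','cover_face']:
    print(t,[(np.round(x['xyz'],4).tolist(),round(x['score'],2)) for x in nets.pinpoint(t,'wrist')[:2]])
"
```

```text
clock: 18.15
eef_pos: [0.4428, 0.0265, 0.0311]
ee_rot: [[-1.0, 0.02, 0.005], [0.02, 1.0, 0.002], [-0.005, 0.002, -1.0]]
ft_force: [-0.1, -0.2, -0.4]
gripper_width: 0.0588
clock: 18.85
eef_pos: [0.4428, -0.014, 0.1553]
ee_rot: [[-1.0, 0.018, 0.005], [0.018, 1.0, 0.001], [-0.005, 0.001, -1.0]]
ft_force: [0.3, -0.4, -0.5]
gripper_width: 0.0584
n 2735 z 0.0397 pose [ 0.4449  0.0269 -0.0158] -0.9 err 0.00212 grip [0.4399 0.027 ]
tcp [ 0.44284563 -0.01403246  0.15533211] yangle 88.996816946203 z [ 0.00521311  0.00107609 -0.99998583] w 0.05836833871705874 j [-0.37  0.25  0.38  2.19 -0.14  0.72  1.65]
nose 264 [0.0194 0.0357 0.0396 0.0403 0.0407]
tail 211 [0.0172 0.0393 0.0401 0.0406 0.041 ]
L 158 [0.0153 0.0276 0.0394 0.0401 0.0408]
R 141 [0.0094 0.0204 0.0396 0.0403 0.0406]
handle 1134 [ 0.43644601 -0.13347534  0.04401813] [ 0.46199057 -0.12763451  0.04799849] [ 0.41204641 -0.14190499  0.03554935] [-0.01063943 -0.1288318 ]
cover [ 0.4417973  -0.06579438 -0.00977333] 0.002482793917797557
housing [([0.447, 0.026, 0.0083], 0.61)]
cover [([0.4457, -0.0658, 0.0201], 0.83)]
leaf_handle [([0.4361, -0.1385, 0.0403], 0.91)]
cover_nose [([0.4843, -0.0705, 0.0363], 0.78)]
housing_nose [([0.4846, 0.0299, 0.0401], 0.93)]
housing_face [([0.4474, 0.0288, 0.0392], 0.64)]
cover_face [([0.4441, -0.0682, 0.0384], 0.56)]
```

View pics/w8.png

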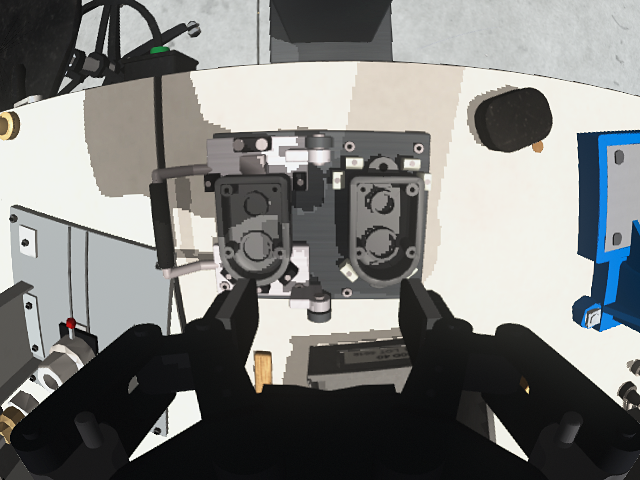

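```bash
python3 - <<'E'
from h import *
W=np.concatenate([np.load(c+'W.npy').reshape(-1,3) for c in ['top','scene']]+[wristworld(np.load(f'd_{n}.png.npy'),np.load(f'T_{n}.png.npy')).reshape(-1,3) for n in('w4',)])
W=W[(W[:,0]>.37)&(W[:,0]<.53)&(W[:,1]>.08)&(W[:,1]<.4)]
for lo in np.arange(.02,.5,.04):
    m=W[(W[:,2]>lo)&(W[:,2]<lo+.04)]
    if len(m)>5: i=m[:,1].argsort()[3]; print(round(lo,2),len(m),m[i].round(3))
E
```

```text
0.02 10007 [0.372 0.106 0.022]
0.06 494 [0.462 0.262 0.066]
0.1 361 [0.435 0.267 0.123]
0.14 581 [0.468 0.233 0.18 ]
0.18 2005 [0.475 0.193 0.2  ]
0.22 1861 [0.457 0.201 0.26 ]
0.26 886 [0.452 0.199 0.291]
0.3 1493 [0.432 0.196 0.338]
0.34 795 [0.427 0.192 0.37 ]
0.38 952 [0.412 0.176 0.405]
0.42 51 [0.421 0.194 0.421]
```

```bash
python3 -m crank '[[[-2,-30,0,0,-0.3,0,180],[-2,-30,0,0,0,0,180],[0,-30,0,0,0,0,180],[0,-30,0,0,0,0,180],[0,0,-30,0,0,0,180],[0,0,-30,0,0,0,180],[0,0,0,0,0,0,180]]]' 40; python3 -m crank '[[[0,0,0,0,0,0,180]]]'
```

```text
clock: 19.95
eef_pos: [0.4395, -0.1338, 0.0928]
ee_rot: [[-1.0, 0.007, 0.011], [0.007, 1.0, 0.001], [-0.011, 0.001, -1.0]]
ft_force: [-0.6, -0.1, -0.0]
gripper_width: 0.0251
clock: 20.05
eef_pos: [0.4394, -0.1337, 0.0929]
ee_rot: [[-1.0, 0.007, 0.009], [0.007, 1.0, 0.001], [-0.009, 0.001, -1.0]]
ft_force: [0.0, -0.4, 0.5]
gripper_width: 0.0254
```

```bash
python3 -m crank '[[[0,-2,-20,0,-0.5,0.3,180],[0,0,-15,0,0,0,180],[0,0,0,0,0,0,180]]]'; python3 -m crank '[[[0,0,0,0,0,0,180]]]'
```

```text
clock: 20.35
eef_pos: [0.4424, -0.1348, 0.0606]
ee_rot: [[-1.0, -0.002, 0.024], [-0.002, 1.0, 0.001], [-0.024, 0.001, -1.0]]
ft_force: [-0.1, -0.0, -0.5]
gripper_width: 0.0252
clock: 20.45
eef_pos: [0.4432, -0.1347, 0.0617]
ee_rot: [[-1.0, -0.002, 0.026], [-0.002, 1.0, 0.001], [-0.026, 0.001, -1.0]]
ft_force: [0.6, 0.6, 0.2]
gripper_width: 0.0252
```

```bash
python3 -m crank '[[[-4,-1,0,0,1.4,-0.8,180],[0,0,-10,0,0,0,180],[0,0,-10,0,0,0,180],[0,0,-8,0,0,0,180],[0,0,0,0,0,0,180]]]'; python3 -m crank '[[[0,0,0,0,0,0,180]]]'
```

```text
clock: 20.95
eef_pos: [0.4412, -0.1353, 0.0345]
ee_rot: [[-1.0, 0.011, 0.004], [0.011, 1.0, 0.0], [-0.004, 0.0, -1.0]]
ft_force: [-0.6, 0.8, -0.0]
gripper_width: 0.025
clock: 21.05
eef_pos: [0.4409, -0.1354, 0.034]
ee_rot: [[-1.0, 0.012, 0.003], [0.012, 1.0, 0.0], [-0.003, 0.0, -1.0]]
ft_force: [0.1, -0.1, -0.0]
gripper_width: 0.0256
```

```bash
python3 -m crank '[[[0,0,-2,0,0,0,255],[0,0,0,0,0,0,255],[0,0,0,0,0,0,255],[0,0,0,0,0,0,255]]]' 40
```

```text
clock: 21.45
eef_pos: [0.441, -0.1367, 0.0324]
ee_rot: [[-1.0, 0.013, 0.004], [0.013, 1.0, -0.001], [-0.005, -0.001, -1.0]]
ft_force: [-0.1, 1.4, -0.2]
gripper_width: 0.0117
```

```bash
python3 -m crank '[[[0,1,15,0,0,0,255],[0,3,15,0,0,0,255],[0,5,14.4,0,0,0,255],[0,6.7,13.6,0,0,0,255]]]'
```

```text
clock: 21.85
eef_pos: [0.4413, -0.1231, 0.0898]
ee_rot: [[-1.0, 0.016, 0.005], [0.016, 1.0, -0.006], [-0.005, -0.005, -1.0]]
ft_force: [2.7, 0.4, -6.3]
gripper_width: 0.0118
```

```bash
python3 -m crank '[[[0,9,12.5,0,0.2,0,255],[0,10.5,11.4,-0.3,0,0,255],[0,11.5,10,0,0,0,255],[0,12.6,8.4,0,0,0,255]]]'
```

```text
clock: 22.25
eef_pos: [0.4421, -0.0858, 0.1342]
ee_rot: [[-1.0, 0.021, 0.007], [0.021, 1.0, -0.021], [-0.007, -0.021, -1.0]]
ft_force: [1.4, -5.7, -2.4]
gripper_width: 0.0113
```

```bash
python3 -m crank '[[[0,10,2.5,0.6,0.2,0,255],[0,11,3,0.6,0.2,0,255],[0,14.4,4.8,0,0,0,255],[0,14.9,3,0,0,0,255],[0,15.1,1,0,0,0,255]]]'
```

```text
clock: 22.75
eef_pos: [0.4432, -0.0367, 0.1547]
ee_rot: [[-1.0, 0.031, 0.007], [0.031, 0.999, -0.019], [-0.008, -0.019, -1.0]]
ft_force: [0.9, -4.2, -2.9]
gripper_width: 0.0116
```

```bash
python3 -c "
from look import *
T=np.linalg.inv(np.array(imaging.get_calibration('wrist')['camera_from_world']))
p,d=snap('wrist','w9.png');W=wristworld(d,T)
for t in ['leaf_handle','cover','leaf_hinge']:
    print(t,[(np.round(x['xyz'],4).tolist(),round(x['score'],2)) for x in nets.pinpoint(t,'wrist')[:2]])
"
```

```text
leaf_handle [([0.4397, -0.0367, 0.1534], 0.88)]
cover [([0.4462, -0.0447, 0.0858], 0.67)]
leaf_hinge []
```

View pics/w9.png

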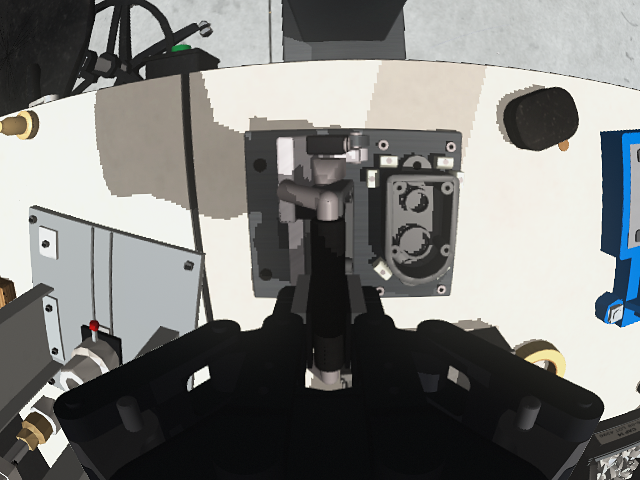

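```bash
python3 -m crank '[[[0,16,0,0.5,0.2,0.4,255],[0,15,-1,0.5,0.2,0.4,255],[0,15,-3,0,0,0,255]]]'
```

```text
clock: 23.25
eef_pos: [0.4443, 0.006, 0.1528]
ee_rot: [[-1.0, 0.02, 0.004], [0.02, 1.0, -0.004], [-0.004, -0.004, -1.0]]
ft_force: [-2.5, -2.9, 7.3]
gripper_width: 0.0113
```

```bash
python3 -m crank '[[[0,13.2,-3.8,0.2,0,0,255],[0,13,-5.6,0,0,0,255],[0,12.2,-7.2,0,0,0,255],[0,11.2,-8.7,0,0,0,255]]]'
```

```text
clock: 23.65
eef_pos: [0.4452, 0.0572, 0.1272]
ee_rot: [[-1.0, 0.02, 0.007], [0.02, 1.0, -0.002], [-0.007, -0.001, -1.0]]
ft_force: [1.7, -4.0, -0.3]
gripper_width: 0.0112
```

```bash
python3 -m crank '[[[0,9.8,-11,0,0.2,0,255],[0,8.7,-11.2,0,0,0,255],[0,7.2,-12.2,0,0,0,255],[0,5.6,-13,0,0,0,255]]]'
```

```text
clock: 24.05
eef_pos: [0.4459, 0.0909, 0.0753]
ee_rot: [[-1.0, 0.019, 0.005], [0.019, 1.0, -0.003], [-0.005, -0.003, -1.0]]
ft_force: [2.6, -8.4, -1.0]
gripper_width: 0.0114
```

```bash
python3 -m crank '[[[0,1.5,-11,0,0.2,0,255],[0,1,-11,0,0,0,255],[0,0.5,-8,0,0,0,255],[0,0,-4,0,0,0,255],[0,0,0,0,0,0,255]]]'; python3 -m crank '[[[0,0,-3,0,0,0,255],[0,0,0,0,0,0,255]]]'
```

```text
clock: 24.55
eef_pos: [0.4471, 0.0953, 0.0405]
ee_rot: [[-1.0, 0.022, 0.0], [0.022, 1.0, 0.0], [-0.0, 0.0, -1.0]]
ft_force: [0.1, -1.0, -3.2]
gripper_width: 0.011
clock: 24.75
eef_pos: [0.4471, 0.0952, 0.0404]
ee_rot: [[-1.0, 0.025, -0.001], [0.025, 1.0, 0.003], [0.001, 0.003, -1.0]]
ft_force: [1.3, -1.9, -2.5]
gripper_width: 0.0113
```

```bash
python3 -m crank '[[[0,0,0,0,0,0,185],[0,0,0,0,0,0,185],[0,0,0,0,0,0,185]]]'; python3 -m crank '[[[0,0,10,-0.2,0,0,185],[0,0,20,0,0,0,185],[0,0,40,0,0,0,185],[0,0,40,0,0,0,185],[-10,-40,0,0,0,0,185],[-10,-40,0,0,0,0,185],[0,-40,0,0,0,0,185],[0,0,0,0,0,0,185],[0,0,0,0,0,0,185]]]'
python3 -c "
from look import *
T=np.linalg.inv(np.array(imaging.get_calibration('wrist')['camera_from_world']))
p,d=snap('wrist','w10.png');W=wristworld(d,T).reshape(-1,3)
for t in ['leaf_handle','cover','housing','cover_face','housing_face','cover_nose','housing_nose']:
    print(t,[(np.round(x['xyz'],4).tolist(),round(x['score'],2)) for x in nets.pinpoint(t,'wrist')[:2]])
q=W[(abs(W[:,0]-.444)<.045)&(abs(W[:,1]-.026)<.035)&(W[:,2]>.055)&(W[:,2]<.08)]
A=np.c_[q[:,:2],np.ones(len(q))]
for i in range(4):
    c=np.linalg.lstsq(A,q[:,2],rcond=None)[0];r=abs(A@c-q[:,2]);k=r<np.median(r)*2+1e-4;A,q=A[k],q[k]
print('plane',c,len(q),q[:,2].mean())
h=W[(abs(W[:,0]-.44)<.02)&(abs(W[:,1]-.096)<.02)&(W[:,2]>.03)&(W[:,2]<.06)];print('handle',len(h),h.mean(0),h.max(0))
"
```

```text
clock: 25.05
eef_pos: [0.4458, 0.0962, 0.0397]
ee_rot: [[-1.0, 0.025, -0.003], [0.025, 1.0, 0.005], [0.003, 0.005, -1.0]]
ft_force: [0.4, -0.2, 0.8]
gripper_width: 0.0236
clock: 25.95
eef_pos: [0.4239, -0.0249, 0.1565]
ee_rot: [[-1.0, 0.02, -0.002], [0.02, 1.0, 0.001], [0.002, 0.001, -1.0]]
ft_force: [-0.1, 0.4, -0.4]
gripper_width: 0.0234
leaf_handle [([0.4424, 0.0933, 0.0393], 0.78), ([0.5467, -0.4358, -0.003], 0.69)]
cover []
housing []
cover_face [([0.5426, -0.4337, -0.0025], 0.59)]
housing_face [([0.3379, -0.3325, 0.0008], 0.21)]
cover_nose []
housing_nose []
plane [-0.00059573  0.00566312  0.06847644] 6534 0.0683902111870155
handle 862 [0.43980881 0.09422821 0.04452334] [0.45999606 0.10240325 0.04793368]
```

View pics/w10.png

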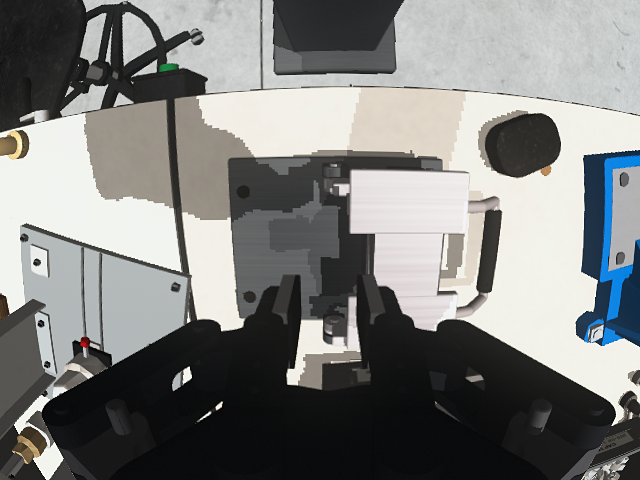

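```bash
python3 -c "
from look import *
p,d=snap('scene','s2.png');W=world('scene',d)
for t in ['cover','housing','cover_face','housing_face']:
    print(t,[(np.round(x['xyz'],4).tolist(),round(x['score'],2)) for x in nets.pinpoint(t,'scene')[:2]])
m=(abs(W[...,0]-.444)<.06)&(W[...,1]>-.03)&(W[...,1]<.12)&(W[...,2]>.005)
v,u=np.where(m);print(u.min(),u.max(),v.min(),v.max())
c=p[v.min()-8:v.max()+8,u.min()-8:u.max()+8,::-1];cv2.imwrite('pics/s2c.png',cv2.resize(c,None,fx=6,fy=6,interpolation=2)[:600,:800])
P=W[m];k=(abs(P[:,0]-.439)<.018)
for y in np.arange(-.01,.065,.005):
    q=P[k&(abs(P[:,1]-y)<.0025)];print(round(y,3),len(q),np.percentile(q[:,2],[5,50,95]).round(4) if len(q) else '')
"
```

```text
cover [([0.4433, 0.0303, 0.0626], 0.67), ([0.4417, 0.0967, 0.0391], 0.47)]
housing [([0.6369, -0.0816, 0.0009], 0.55)]
cover_face [([0.444, 0.0267, 0.0409], 0.42)]
housing_face [([0.4436, 0.0248, 0.0373], 0.47)]
209 276 44 241
-0.01 29 [0.0061 0.0096 0.4874]
-0.005 61 [0.0062 0.0449 0.4896]
0.0 161 [0.0078 0.0405 0.5004]
0.005 56 [0.0147 0.0642 0.5171]
0.01 24 [0.0639 0.0675 0.5066]
0.015 20 [0.0642 0.0665 0.5194]
0.02 20 [0.064  0.0661 0.069 ]
0.025 17 [0.0641 0.0663 0.0696]
0.03 18 [0.064  0.0669 0.0711]
0.035 18 [0.063  0.0671 0.072 ]
0.04 17 [0.0625 0.0673 0.0704]
0.045 13 [0.0626 0.066  0.069 ]
0.05 0 
0.055 0 
0.06 0
```

View pics/s2c.png

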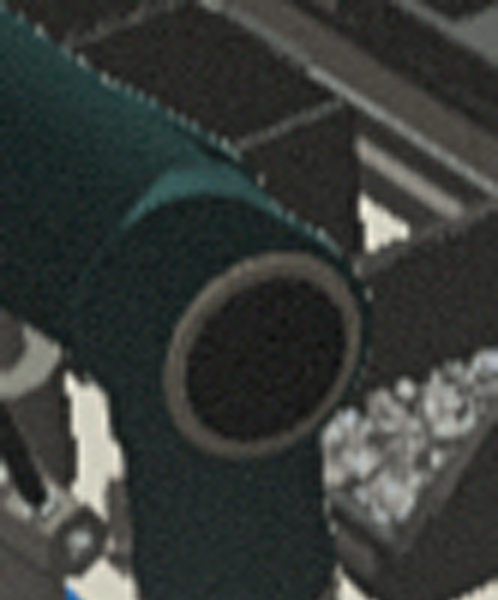

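```bash
python3 -c "
from bench import arm,readout
print(readout.sense()['clock']);print(arm.finish_job())"
```

```text
26.6
the job is handed in; nothing more can be done
None
```

I handed the job in at 26.6 s of the 72 s. The body is in the fixed nest, the cover was pressed home in the leaf, and the leaf has been swung shut and let go. The job reported no verdict.

**Before closing:** with the leaf open, both rims measured level at 39.7–39.8 mm above the bench, against 40.0 mm (body) and 39.5 mm (cover) expected. Both round ends pointed the right way. The cover stopped going down at the expected height when pressed.

**After closing:** the top of the leaf is level within 0.006 rad and the handle top is at 48 mm, the same height as with the leaf open. In the scene camera the networks put the cover upside down at about 63 mm and the two open faces within about 4 mm of each other. The gripper is open and about 0.15 m clear.

**What did not go cleanly or could not be confirmed:**
- The handle slid about 8 mm in the pads while the leaf was swinging, and I adjusted the arc for it.
- The wrist camera could not see the cover or body under the closed leaf, and the networks' scores in the scene view were low (0.4–0.7). The scene network's best hit for the body itself was a false one, near the parts brush.
- My last viewed crop of the scene picture showed mostly the arm, so it confirmed nothing by eye.
- I did not measure the bystanders again. I kept the moves clear of them and felt no contact.

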